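# Refit a stove knob and hold it pressed

### The job

Make the portable stove ready to light: turn the knob of its gas regulator so that its nose points at the mark, then slide the lock fully home over the knob's lug. Then take the loose knob from the counter, turn it so that the flat in its socket matches the flat of the bare D-shaft, push it all the way onto the shaft and press it down hard enough to push the sprung shaft to the bottom of its travel; finish while still gripping the knob and holding it pressed down. Leave the coffee pod and the ramekin beside the work where they are.

Things in the scene. Friction and masses are not known exactly. Their poses are not given: they have to be found in the camera images.
- stove: white portable gas stove, fixed, 295 mm deep, 350 mm wide, flat top (deck) 60 mm above the counter; pan supports to 94 mm at its back. Origin at counter level, mid-width, 45 mm behind its front edge; x to its back, y to its left. Its two controls are at y = -0.12 and y = +0.06; which is where varies. A shelf board 0.45 m up and a post begin at world x = 0.58: keep arm and wrist in front
- regulator: fixed base of the gas regulator in the deck. Origin on the knob's upright axis, at deck level. The mark, a black dash on the deck, lies on its -x side, 29 to 45 mm from the axis; the lock with its rails lies on its +y side
- regulator_knob (a joint): angle of the regulator's grey knob (rad): 0 = its nose points at the mark (-x of the regulator), positive = anticlockwise from above; range -0.9 to 1.7, starts at 0.7 to 1.4. Friction 0.04 N m, stays where left. At 0 the steel lug below its skirt points at the lock (+y of the regulator); the lock takes the lug within about 0.15 rad of the mark, else it is barred
- regulator_grip (a point): point on the regulator knob's axis at gripping height, 40 mm above the deck. Turns with the knob: the nose lies along its -x. Bar grip 44 mm long (x), 14 mm wide (y), 20 to 50 mm above the deck; nose tip 29 mm from the axis. Below the bar a round skirt, 48 mm diameter, top 20 mm above the deck: fingertips must stay above it
- lock (a joint): travel of the sliding dark steel lock (m): 0 = open (start), 0.028 = fully home, moving towards the regulator knob (along -y of the regulator). Stays where it is left (friction about 2 N)
- lock_tab (a point): point in the lock's upright thumb tab, on its mid plane, 36 mm above the deck. Tab: 10 mm thick along y (sliding direction), 30 mm wide along x, 11 to 44 mm above the deck, free on all sides; 97 mm from the knob's axis when open, 69 mm when home. Axes as the regulator's
- shaft_tip (a point): centre of the top face (on the shaft's axis) of the bare upright steel D-shaft of the burner valve, 32 mm above the deck when not pressed. Shaft: 18 mm diameter, its flat 4.5 mm from the axis on the side of this point's +x axis; top edge bevelled 2 mm. It does not turn
- shaft (a joint): how far the shaft is pressed down (m): 0 = up, 0.008 = bottom. Spring: begins to give at 2 N, at the bottom 8.4 N
- knob_grip (a point): the loose grey knob, upright on the counter at first: point on its axis 40 mm above its underside, at gripping height. Round skirt 52 mm diameter, 20 mm high; on it a bar grip 44 mm long (x), 14 mm wide (y), 20 to 50 mm above the underside (fingertips must stay above the skirt). Its pointed nose (tip 29 mm from the axis) lies along +x. About 60 g
- knob_socket (a point): centre of the ceiling of the D-shaped socket in the loose knob's underside, on its axis, 16 mm above the underside (24 mm below knob_grip). Socket 20 mm diameter, its flat 5.5 mm from the axis on the nose's side (+x): it goes on only with its x along the x of shaft_tip. Fully on, this point meets shaft_tip; the underside is then 16 mm above the deck, 8 mm when pressed to the bottom
- knob_nose (a point): tip of the loose knob's nose, 28.5 mm from its axis along its x, 35 mm above the underside
- pod_mid (a point): centre of a coffee pod (51 mm diameter, 43 mm high) standing on the counter between knob and stove; to be left alone
- ramekin_mid (a point): centre of a white ramekin (73 mm diameter, 46 mm high) on the counter to the left of the knob; to be left alone

How it is judged:
On the way, in this order (a step that is already met when the one before it is completed fails the run):
1. the regulator's knob is set to its mark while the lock is still open (value of joint regulator_knob between -0.15 and 0.15 rad and value of joint lock below 0.006 m), for 0.2 s.
2. the lock is slid home, the knob still at its mark (value of joint lock above 0.024 m and value of joint regulator_knob between -0.15 and 0.15 rad), for 0.2 s.
3. the loose knob is seated on the D-shaft (distance between knob_socket and shaft_tip below 0.004 m and x of knob_nose in the frame of shaft_tip above 0.02 m and angle between knob_socket's own z axis and vertical below 0.12 rad), for 0.2 s.
At the end, for the whole second after the job is handed in: the regulator knob is within 0.15 rad of its mark and the lock at least 24 mm along its 28 mm travel; the loose knob sits on the D-shaft (socket ceiling within 4 mm of the shaft's top, flats matched, upright) and the fingers hold it with at least 2 N and press the shaft down at least 5 of its 8 mm (all of step 2 and all of step 3 and value of joint shaft above 0.005 m and contact force between the fingers and knob above 2 N); the arm keeps its last pose, push and grip.
It fails at once if the coffee pod or the ramekin is shifted by more than 30 mm (distance of any of pod_mid, ramekin_mid from where it was at the start of the episode above 0.03 m).
It also fails if it takes over 72 s, if anything falls off the work surface, if the arm or the gripper's body presses on something with over 40 N, if the wrist force passes 120 N, or if a joint passes its speed limit or range.

### The arm

A 7-joint arm with a two-finger parallel gripper is mounted at the origin on a cart in front of the work surface, level with it; the furniture and walls round the work are solid. World frame = base frame: x ahead of the robot, y to its left, z up, the work surface at z = 0. Lengths are in m, angles in rad, forces in N, time in s.
With the tool pointing down it reaches from about 0.35 to 0.9 m from the base axis. Payload 8.1 kg.
Tool frame: the origin (TCP) lies at the very end of the fingers, on their centre line; the grasp point (between the pads) lies 19 mm behind it (manip.hold_point_z is the distance from the TCP to the grasp point, in m); z points along the fingers, y is the line along which they close (so a half turn about z gives the same grasp; the last joint's range is limited). The gripper opens to 92 mm and grips with 3 to 60 N. Pads are 19 mm wide; open, the fingers measure 130 mm over their backs; the gripper's body (75 mm by 190 mm) begins 47 mm behind the grasp point.
Start: joints at [-1.377, 0.434, 0.025, 1.573, -0.012, 1.134, -0.075], TCP at [0.183, 0.598, 0.227] pointing down, gripper open.
Joint ranges: [-2.62, 2.62], [-0.44, 2.09], [-1.27, 1.32], [0.08, 2.57], [-1.32, 4.46], [0.12, 2], [-2.74, 2.74]. Speed limits (rad/s): [2.22, 2.22, 3.01, 3.01, 3.14, 3.14, 3.14].

### API

Orientations are given as a unit quaternion [w, x, y, z].
In Python, from workcell import readout, snapshot, order, manip gives the robot as it stands.
- The arm moves only by the tool carry_out, never from a script. Its argument "targets" is a list that holds one entry, the list of rows, each a list of 7 numbers: the shift along the tool's x, y, z in m, then the turn, a rotation vector about the tool's x, y, z in rad, then the opening, from 0 (shut) to 1 (fully open). A call has 1 to 10 rows; each row shifts and turns the commanded pose from where the row before left it, along the tool's axes as they then stand; what a row does not reach is not made up. A row lasts 1/12 s, in which the tool goes at most 41.7 mm and 7.16 degrees, less where a joint would pass 70% of its speed; a pose out of reach is approached as far as the arm can. A call with a gripper value outside its range is refused whole. The fingers move at their own pace and stop on an object; the grip force is fixed at half the most. Time passes only in rows, so rows that do not move let the fingers close. It gives the time, the measured TCP pose, the force, the opening and the grip force at its end, in the units of the state.
- readout.observe(): the state, without advancing time (a new reading comes with each control period).
- snapshot(name): name is "scene" or "top" or "wrist"; returns a dict with "img" (400x640x3 uint8, red, green, blue), "camera_matrix" (3x3 intrinsics, pixels), "R" (3x3) and "t" (3): a world point X has camera coordinates R X + t; the wrist camera has in their place "tool_from_camera" (4x4, takes a point from camera to tool coordinates, whose origin is the TCP and whose axes are the flange's). Camera axes: x right, y down, z forward; pixel columns grow to the right and rows downward; lengths in m; the calibration is good to about 2 mm. A picture is of the moment at which its call begins: read the wrist's pose just before it. There is no depth.
- order.job_done(): hands the job in; it is judged then, once.
The state is a dict: "t": time; "q": joint angles; "joint_velocities": joint speeds; "tau": joint torques, N m; "tool_pos": TCP position; "ee_rot": TCP orientation; "contact_force": force on the tool from outside, world axes, zero at the start; "moment": the same for the moment, N m; "width": finger opening in m; "grasp_force": force on a finger pad.
Only numpy, scipy, OpenCV 4.12 (cv2) and the standard library are available. Lean on these libraries where they do the work, as an engineer would, in place of code of your own. Each camera call takes 0.05 s, during which the arm holds its last target. There are 200 camera calls.

## Working session

There is one attempt and no reset: what is moved stays moved. The work goes in short steps, Python scripts to look and compute and a tool call to move; the robot and the scene stay as the last step left them, time stands still between calls to the robot, and variables do not carry over. Pictures are saved under pics/ and viewed, at most 10 in all, crops included, and the job is handed in when it is done.

Besides the shell and the picture viewer there is one more tool, called after "Call:" as name([rows], argument=value, ...), one row to a line, values as JSON. carry_out: Moves the arm, as the interface text tells. Its arguments: {"type":"object","properties":{"targets":{"type":"array","items":{"type":"array","items":{"type":"array","items":{"type":"number"}}}}},"required":["targets"]}

```bash
mkdir -p pics; ls
python3 - <<'E'
from workcell import readout, snapshot, order, manip
import cv2,numpy as np
s=readout.observe();print(s)
print(manip.hold_point_z)
for n in("top","scene"):
    d=snapshot(n);cv2.imwrite(f"pics/{n}0.png",d["img"][:,:,::-1]);np.savez(f"pics/{n}0.npz",**d)
    print(n,d["camera_matrix"].round(1).tolist(),d["R"].round(3).tolist(),d["t"].round(3).tolist())
E
```

```text
pics
{'t': 0.0, 'q': array([-1.37664642,  0.43523162,  0.02498297,  1.57411173, -0.01158992,
        1.13401808, -0.07510081]), 'joint_velocities': array([-0.000966  ,  0.00073002, -0.00075958, -0.00025876,  0.00067348,
        0.00020524,  0.00186025]), 'tau': array([ 1.17496766e-03, -6.67851162e+01,  9.85190570e-01, -3.14457786e+01,
       -6.06796495e-02,  4.28510341e-02,  1.59256829e-04]), 'tool_pos': array([0.18266919, 0.59715754, 0.22593409]), 'ee_rot': array([-4.02073134e-05,  1.47868455e-01,  9.89006704e-01, -8.10959819e-04]), 'contact_force': array([ 0.48995299,  0.14521097, -0.05804537]), 'moment': array([ 0.05826115, -0.01256531,  0.00078322]), 'grasp_force': 0.0, 'width': 0.09160266500369411}
0.0188
top [[397.7, 0.0, 310.7], [0.0, 397.7, 199.3], [0.0, 0.0, 1.0]] [[0.014, -0.999, 0.035], [-0.983, -0.02, -0.184], [0.184, -0.032, -0.982]] [-0.022, 0.487, 1.036]
scene [[378.1, 0.0, 319.1], [0.0, 378.1, 202.4], [0.0, 0.0, 1.0]] [[0.783, -0.621, -0.005], [-0.446, -0.557, -0.7], [0.433, 0.551, -0.714]] [-0.375, 0.298, 1.111]
```

View pics/top0.png

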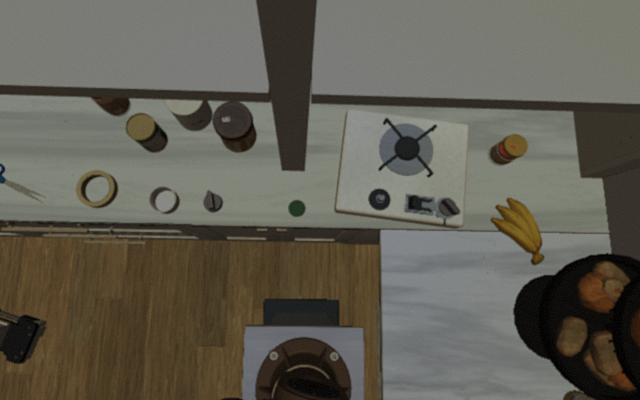

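View pics/scene0.png

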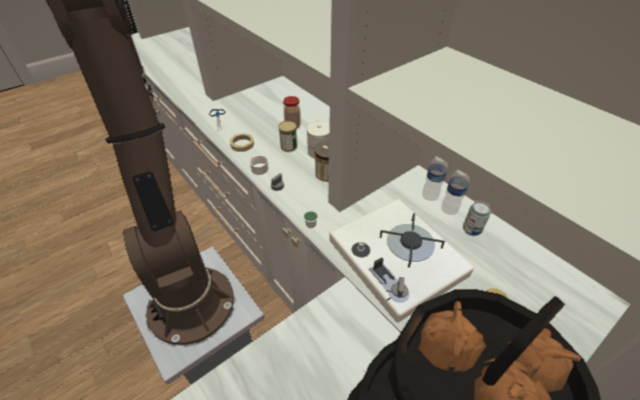

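```bash
cat > h.py <<'E'
import numpy as np,cv2
from scipy.spatial.transform import Rotation as Ro
def load(n): return dict(np.load(f"pics/{n}.npz"))
def ray(d,uv,z):
    uv=np.atleast_2d(np.asarray(uv,float)); v=np.c_[uv,np.ones(len(uv))]@np.linalg.inv(d["camera_matrix"]).T@d["R"]
    c=-d["R"].T@d["t"]; return c+v*((z-c[2])/v[:,2])[:,None]
def proj(d,X):
    p=(np.atleast_2d(X)@d["R"].T+d["t"])@d["camera_matrix"].T; return p[:,:2]/p[:,2:]
def crop(d,u0,v0,w,h,k): return cv2.resize(d["img"][v0:v0+h,u0:u0+w,::-1],None,fx=k,fy=k,interpolation=cv2.INTER_CUBIC)
E
python3 - <<'E'
from h import *
t=load("top0");s=load("scene0")
a=crop(t,330,100,145,135,4); b=crop(t,140,180,180,40,4)
c=crop(s,325,195,150,125,4); e=crop(s,240,145,90,90,4)
cv2.imwrite("pics/tc.png",np.vstack([np.pad(a,((0,0),(0,720-a.shape[1]),(0,0))),np.zeros((0,720,3),np.uint8)])[:420+120])
# composite: top stove | top knob row below (cut)
im=np.zeros((600,800,3),np.uint8); 
a=crop(t,330,105,145,125,3);im[:375,:435]=a; b=crop(t,150,185,160,35,5);im[400:575,:800]=b
c=crop(s,345,235,75,75,4);im[:300,450:750]=c
cv2.imwrite("pics/comp.png",im)
print(ray(t,[[380,198],[448,207],[420,204]],.09).round(3).tolist(),ray(t,[[347,110],[468,124],[463,226],[336,210]],.06).round(3).tolist(), ray(t,[[212,200],[165,200],[297,208]],.03).round(3).tolist())
E
```

```text
[[0.486, -0.193, 0.09], [0.466, -0.373, 0.09], [0.472, -0.299, 0.09]] [[0.742, -0.111, 0.06], [0.71, -0.453, 0.06], [0.42, -0.423, 0.06], [0.457, -0.081, 0.06]] [[0.483, 0.257, 0.03], [0.48, 0.383, 0.03], [0.465, 0.024, 0.03]]
```

View pics/comp.png

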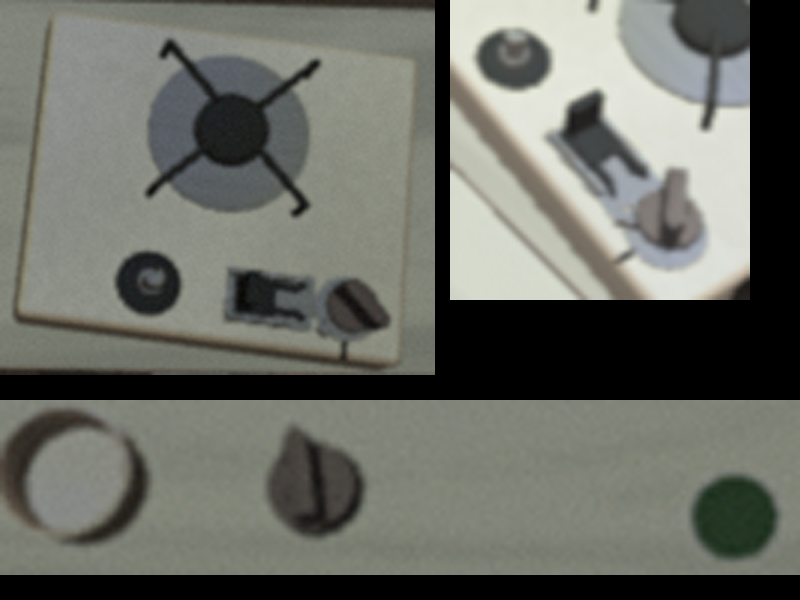

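The top view shows the shaft at (380,198) and the lock at (415,203). The regulator knob is at (448,207), with its nose pointing to image right (about +1.2 rad) and the mark at (445,222). The loose knob is at (213,201), nose towards about +x. The ramekin is at (165,200) and the pod at (297,208). I'll move over the knob first and look with the wrist camera.

Call:
carry_out([
  [[-0.031,-0.019,0,0,0,0,1],[-0.031,-0.019,0,0,0,0,1],[-0.031,-0.019,0,0,0,0,1],[-0.031,-0.019,0,0,0,0,1],[-0.031,-0.019,0,0,0,0,1],[-0.031,-0.019,0,0,0,0,1],[-0.031,-0.019,0,0,0,0,1],[-0.031,-0.019,0,0,0,0,1],[-0.031,-0.019,0,0,0,0,1],[-0.031,-0.019,0,0,0,0,1]],
])

```text
t: 0.93
tool_pos: [0.4244, 0.3236, 0.2266]
ee_rot: [-0.0, 0.148, 0.989, -0.0]
contact_force: [-0.1, 1.1, -0.3]
width: 0.0922
grasp_force: 0.0
```

Call:
carry_out([
  [[-0.02,-0.01,0,0,0,0,1],[0,0,0,0,0,0,1],[0,0,0,0,0,0,1],[0,0,0,0,0,0,1]],
])

```text
t: 1.27
tool_pos: [0.4392, 0.3104, 0.2264]
ee_rot: [-0.0, 0.148, 0.989, -0.0]
contact_force: [-0.5, 0.8, -0.1]
width: 0.0916
grasp_force: 0.0
```

```bash
cat >> h.py <<'E'
def wsnap(name):
    from workcell import readout,snapshot
    s=readout.observe(); d=snapshot("wrist")
    q=s["ee_rot"]; T=np.eye(4);T[:3,:3]=Ro.from_quat(q[[1,2,3,0]]).as_matrix();T[:3,3]=s["tool_pos"]
    C=np.linalg.inv(T@d["tool_from_camera"]); o=dict(img=d["img"],camera_matrix=d["camera_matrix"],R=C[:3,:3],t=C[:3,3])
    np.savez(f"pics/{name}.npz",**o); cv2.imwrite(f"pics/{name}.png",d["img"][:,:,::-1])
    return o,s,d
def plan(pos,yaw,s=None):
    "tool-frame shift and turn about tool z to TCP pos, tool x at world angle yaw (mod pi), pointing down"
    from workcell import readout
    s=s or readout.observe(); R=Ro.from_quat(s["ee_rot"][[1,2,3,0]])
    best=None
    for k in(0,np.pi):
        a=yaw+k; G=Ro.from_matrix(np.array([[np.cos(a),np.sin(a),0],[np.sin(a),-np.cos(a),0],[0,0,-1]]).T.T)
        rv=(R.inv()*G).as_rotvec()
        if best is None or np.linalg.norm(rv)<np.linalg.norm(best): best=rv
    print("shift",R.inv().apply(np.array(pos)-s["tool_pos"]).round(4),"turn",best.round(3),"at",s["tool_pos"].round(4),"t",round(s["t"],2),"q",s["q"].round(2), "F",s["contact_force"].round(1),"w",round(s["width"],4),round(s["grasp_force"],1))
E
python3 - <<'E'
from h import *
o,s,d=wsnap("w1"); print(d["tool_from_camera"].round(3),d["camera_matrix"].round(1)); plan((.483,.257,.2),0,s)
print(proj(o,[[.483,.257,.03]]))
E
```

```text
[[ 0.    -0.969 -0.248  0.066]
 [ 1.    -0.     0.001  0.   ]
 [-0.001 -0.248  0.969 -0.156]
 [ 0.     0.     0.     1.   ]] [[314.2   0.  326.7]
 [  0.  314.2 196.2]
 [  0.    0.    1. ]]
shift [-0.0575 -0.0383  0.0264] turn [-0.    -0.001 -0.296] at [0.4392 0.3104 0.2264] t 1.27 q [-0.83  0.29  0.15  1.8  -0.05  1.06  0.61] F [-0.5  0.8 -0.1] w 0.0916 0.0
[[293.73702512 223.65513862]]
```

View pics/w1.png

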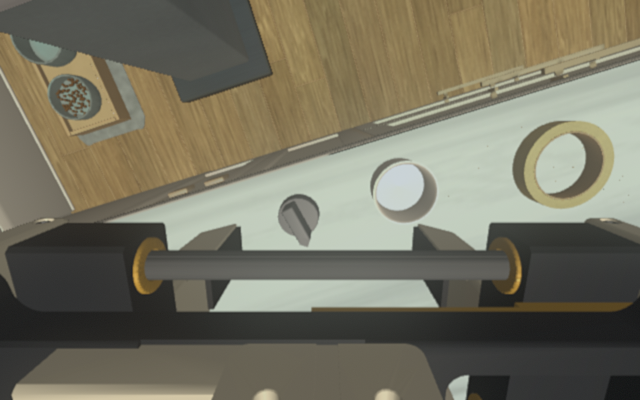

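The wrist view shows the loose knob at (299,216) with its nose at (307,246), and the ramekin at (403,190). Next I'll go to the stove, first to look at the shaft.

Call:
carry_out([
  [[-0.0125,-0.0335,-0.003,0,0,0,1],[-0.0125,-0.0335,-0.003,0,0,0,1],[-0.0125,-0.0335,-0.003,0,0,0,1],[-0.0125,-0.0335,-0.003,0,0,0,1],[-0.0125,-0.0335,-0.003,0,0,0,1],[-0.0125,-0.0335,-0.003,0,0,0,1],[-0.0125,-0.0335,-0.003,0,0,0,1],[-0.0125,-0.0335,-0.003,0,0,0,1],[-0.0125,-0.0335,-0.003,0,0,0,1],[-0.0125,-0.0335,-0.003,0,0,0,1]],
])

```text
t: 2.15
tool_pos: [0.4612, -0.0471, 0.257]
ee_rot: [0.0, 0.146, 0.989, 0.0]
contact_force: [0.6, 0.3, -0.1]
width: 0.0917
grasp_force: 0.0
```

Call:
carry_out([
  [[-0.0125,-0.0335,0,0,0,0,1],[-0.0125,-0.0335,0,0,0,0,1],[-0.0125,-0.0335,0,0,0,0,1],[-0.0125,-0.0335,0,0,0,0,1],[-0.0125,-0.0335,0,0,0,0,1],[-0.0125,-0.0335,0,0,0,0,1],[0,0,0,0,0,0.12,1],[0,0,0,0,0,0.12,1],[0,0,0,0,0,0.12,1],[0,0,0,0,0,0.12,1]],
])

```text
t: 2.98
tool_pos: [0.4749, -0.2599, 0.2564]
ee_rot: [-0.0, 0.381, 0.925, 0.0]
contact_force: [-0.2, -0.0, -0.1]
width: 0.0916
grasp_force: 0.0
```

Call:
carry_out([
  [[0,0,0,0,0,0.12,1],[0,0,0,0,0,0.12,1],[0,0,0,0,0,0.12,1],[0,0,0,0,0,0.12,1],[0,0,0,0,0,0.12,1],[0,0,0,0,0,0.12,1],[0,0,0,0,0,0.12,1],[0,0,0,0,0,0.12,1],[0,0,0,0,0,0.12,1],[0,0,0,0,0,0,1]],
])

```text
t: 3.82
tool_pos: [0.4752, -0.2594, 0.2564]
ee_rot: [-0.0, 0.801, 0.598, 0.0]
contact_force: [-0.4, -0.3, -0.3]
width: 0.0919
grasp_force: 0.0
```

Call:
carry_out([
  [[0,0,0,0,0,0,1],[0,0,0,0,0,0,1],[0,0,0,0,0,0,1]],
])

```text
t: 4.07
tool_pos: [0.4745, -0.2607, 0.2567]
ee_rot: [-0.0, 0.8, 0.601, 0.0]
contact_force: [-0.3, 1.0, 0.3]
width: 0.0917
grasp_force: 0.0
```

Run:
```python
from h import *
o,s,d=wsnap("w2"); plan((.471,-.43,.26),1.284,s)
print(proj(o,[[.489,-.197,.092],[.471,-.376,.11]]))
```

```text
shift [-0.1636  0.0438 -0.0034] turn [-0.    -0.     0.004] at [ 0.4745 -0.2607  0.2567] t 4.07 q [-0.24  0.34  0.87  1.78 -0.28  1.15  0.44] F [-0.3  1.   0.3] w 0.0917 0.0
[[322.66039751 117.77324504]
 [353.30889306 287.54069561]]
```

View pics/w2.png

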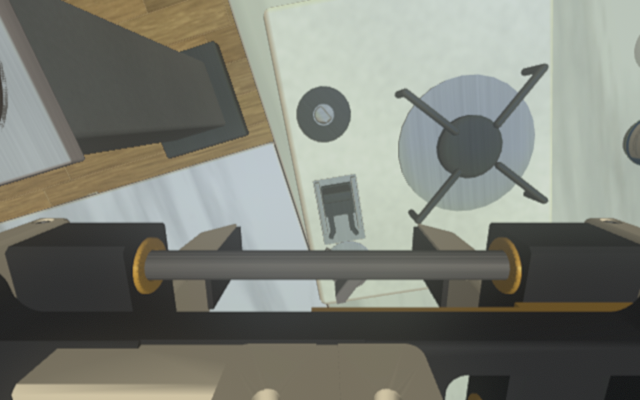

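Wrist view 2: the shaft is at (322,114), the lock tab at (337,190), and the regulator knob is hidden near (350,285). I'll move on to see the regulator.

Call:
carry_out([
  [[-0.029,0.007,0,0,0,0,1],[-0.029,0.007,0,0,0,0,1],[-0.029,0.007,0,0,0,0,1],[-0.029,0.007,0,0,0,0,1],[-0.029,0.007,0,0,0,0,1],[-0.029,0.007,0,0,0,0,1],[0,0,0,0,0,0,1],[0,0,0,0,0,0,1],[0,0,0,0,0,0,1]],
])

```text
t: 4.87
tool_pos: [0.4655, -0.4396, 0.2564]
ee_rot: [-0.0, 0.801, 0.599, 0.0]
contact_force: [-0.8, -0.3, -0.3]
width: 0.0916
grasp_force: 0.0
```

Run:
```python
from h import *
o,s,d=wsnap("w3"); plan((.471,-.376,.15),1.1,s)
p=proj(o,[[.471,-.376,.11],[.475,-.28,.1]]);print(p)
w2=load("w2");im=np.zeros((600,800,3),np.uint8)
im[:330,:480]=crop(o,240,60,160,110,3) if 0 else crop(o,int(p[0,0])-80,int(p[0,1])-70,160,110,3)
im[:300,500:800]=crop(w2,302,94,40,40,8)[:300,:300]
t=load("w1"); im[340:600,:320]=crop(t,260,185,80,65,4)
print(int(p[0,0])-80,int(p[0,1])-70)
cv2.imwrite("pics/comp2.png",im)
```

```text
shift [ 0.0624 -0.0126  0.1065] turn [-0.    -0.001  0.185] at [ 0.4655 -0.4396  0.2564] t 4.87 q [ 0.16  0.53  0.83  1.53 -0.4   1.26  0.76] F [-0.8 -0.3 -0.3] w 0.0916 0.0
[[313.0797557  120.89437367]
 [286.51837679  13.60543976]]
233 50
```

View pics/comp2.png

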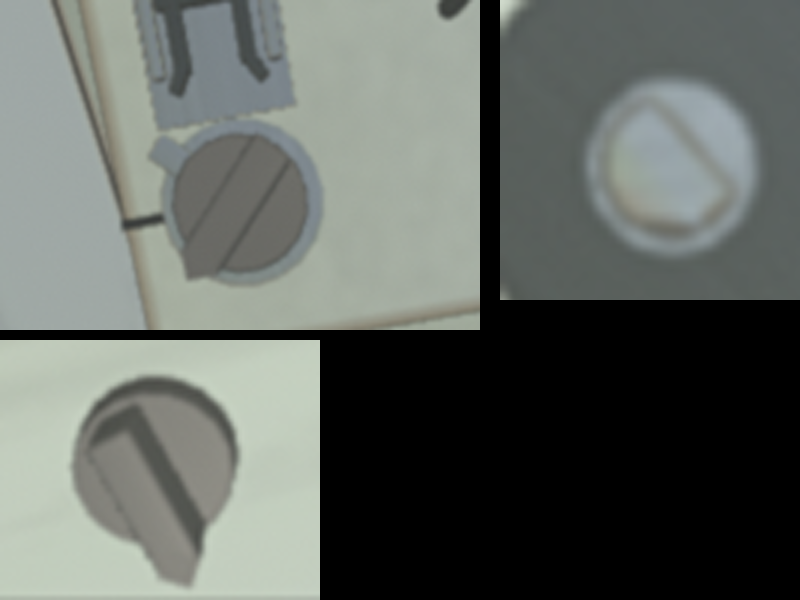

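Composite: the regulator skirt is centred at crop (240,203) with its nose towards (188,278), and the mark runs (122,224)-(163,217). The shaft's flat runs (650,95)-(735,190), facing up-right. The loose knob's bar edges run along (72,125).

Run:
```python
from h import *
def px(pts,ox,oy,u0,v0,k): p=np.array(pts,float); return (p-[ox,oy]+.5)/k-.5+[u0,v0]
ang=lambda a:np.arctan2(a[1],a[0])
w1,w2,w3=map(load,("w1","w2","w3"))
f=lambda d,p,z,*a: ray(d,px(p,*a),z)
A=(0,0,233,50,3)
c=f(w3,[[240,203]],.08,*A)[0];b=f(w3,[[255,137],[187,235],[292,163],[220,270]],.11,*A);m=f(w3,[[122,224],[163,217]],.06,*A)
print("reg",c.round(4),"bar ang",ang(b[1]-b[0]),ang(b[3]-b[2]),"bar mid",b.mean(0).round(4),"mark",m.round(4).tolist(),"dash dir",ang(m[0]-m[1]),"c->mark",ang(m.mean(0)-c))
B=(500,0,302,94,8)
c2=f(w2,[[672,166]],.092,*B)[0];e=f(w2,[[650,95],[735,190]],.092,*B);v=e[1]-e[0]
print("shaft",c2.round(4),"len",np.linalg.norm(v),"flat perp ang",ang([v[1],-v[0]]),ang([-v[1],v[0]]),"perp dist",(e.mean(0)-c2).round(4))
C=(0,340,260,185,4)
c3=f(w1,[[155,466]],.02,*C)[0];b=f(w1,[[88,450],[160,575],[128,430],[200,553]],.05,*C)
print("knob",c3.round(4),ang(b[1]-b[0]),ang(b[3]-b[2]),"mid of bar edge ends",b.mean(0).round(4),"reg->shaft",(c2-c).round(4),ang((c2-c)))
plan((c[0],c[1],.15),0)
```

```text
reg [ 0.4703 -0.3725  0.08  ] bar ang -2.4897108057570883 -2.4657706153140926 bar mid [ 0.4711 -0.3723  0.11  ] mark [[0.426, -0.3673, 0.06], [0.4411, -0.3692, 0.06]] dash dir 3.0199770247702187 c->mark 3.025656731299693
shaft [ 0.4903 -0.1939  0.092 ] len 0.015413285816201 flat perp ang -2.677081259219999 0.46451139436979405 perp dist [0.0032 0.002  0.    ]
knob [0.4785 0.2633 0.02  ] 0.17939839541080152 0.19441202104793684 mid of bar edge ends [0.4795 0.2627 0.05  ] reg->shaft [0.02   0.1786 0.012 ] 1.4592199517682247
shift [ 0.0648 -0.0145  0.1065] turn [-1.000e-03 -1.000e-03  1.286e+00] at [ 0.466  -0.4389  0.2565] t 4.92 q [ 0.15  0.53  0.83  1.54 -0.4   1.26  0.76] F [0.4 0.9 0.1] w 0.0919 0.0
```

Call:
carry_out([
  [[0.0217,-0.0047,0.02,0,0,0,0.6],[0.0217,-0.0047,0.02,0,0,0,0.6],[0.0217,-0.0047,0.02,0,0,0,0.6],[0,0,0.01,0,0,0.124,0.6],[0,0,0.01,0,0,0.124,0.6],[0,0,0.01,0,0,0.124,0.6],[0,0,0.01,0,0,0.124,0.6],[0,0,0.01,0,0,0.124,0.6],[0,0,0,0,0,0,0.6],[0,0,0,0,0,0,0.6]],
])

```text
t: 5.75
tool_pos: [0.4708, -0.372, 0.1465]
ee_rot: [-0.001, 0.944, 0.329, -0.0]
contact_force: [-0.4, 0.3, -0.1]
width: 0.055
grasp_force: 0.0
```

Run:
```python
from h import *
plan((.4708,-.3724,.085),.663)
```

```text
shift [-0.0002  0.0004  0.0615] turn [-0.001  0.     0.008] at [ 0.4708 -0.372   0.1465] t 5.75 q [-0.03  0.62  0.94  1.78 -0.58  1.04  0.23] F [-0.4  0.3 -0.1] w 0.055 0.0
```

Call:
carry_out([
  [[0,0,0.02,0,0,0.008,0.6],[0,0,0.02,0,0,0,0.6],[0,0,0.02,0,0,0,0.6],[0,0,0.001,0,0,0,0.6],[0,0,0,0,0,0,0.6],[0,0,0,0,0,0,0],[0,0,0,0,0,0,0],[0,0,0,0,0,0,0],[0,0,0,0,0,0,0],[0,0,0,0,0,0,0]],
])

```text
t: 6.58
tool_pos: [0.4706, -0.3736, 0.0863]
ee_rot: [0.0, 0.947, 0.323, 0.0]
contact_force: [0.5, 0.2, 0.6]
width: 0.0265
grasp_force: 0.0
```

Call:
carry_out([
  [[0,0,0,0,0,0,0],[0,0,0,0,0,0,0],[0,0,0,0,0,0,0],[0,0,0,0,0,0,0]],
])

```text
t: 6.92
tool_pos: [0.4702, -0.3731, 0.0858]
ee_rot: [-0.0, 0.947, 0.323, 0.0]
contact_force: [-1.6, 3.5, 5.4]
width: 0.0137
grasp_force: 29.9
```

Run:
```python
from h import *
plan((.4708,-.3724,.085),-.113)
```

```text
shift [ 0.0009 -0.0002  0.0008] turn [-0.001 -0.     0.77 ] at [ 0.4702 -0.3731  0.0858] t 6.92 q [ 0.02  0.69  0.88  1.84 -0.66  0.94  0.28] F [-1.6  3.5  5.4] w 0.0137 29.9
```

Call:
carry_out([
  [[0,0,0,0,0,0.11,0],[0,0,0,0,0,0.11,0],[0,0,0,0,0,0.11,0],[0,0,0,0,0,0.11,0],[0,0,0,0,0,0.11,0],[0,0,0,0,0,0.11,0],[0,0,0,0,0,0.11,0],[0,0,0,0,0,0,0],[0,0,0,0,0,0,0],[0,0,0,0,0,0,0]],
])

```text
t: 7.75
tool_pos: [0.4704, -0.3736, 0.0858]
ee_rot: [0.0, 0.998, -0.056, -0.0]
contact_force: [-1.7, 1.7, 4.6]
width: 0.0141
grasp_force: 29.9
```

Run:
```python
from h import *
plan((.4708,-.3724,.085),-.113)
```

```text
shift [ 0.0003 -0.0012  0.0008] turn [0. 0. 0.] at [ 0.4704 -0.3736  0.0858] t 7.75 q [-0.07  0.79  1.08  1.84 -0.81  1.03 -0.34] F [-1.7  1.7  4.6] w 0.0141 29.9
```

Call:
carry_out([
  [[0,0,0,0,0,0,0.4],[0,0,0,0,0,0,0.4],[0,0,0,0,0,0,0.4],[0,0,0,0,0,0,0.4],[0,0,-0.02,0,0,0,0.4],[0,0,-0.02,0,0,0,0.4],[0,0,-0.02,0,0,0,0.4],[0,-0.033,0,0,0,0,0.4],[0,-0.033,0,0,0,0,0.4],[0,-0.032,0,0,0,0,0.4]],
])

```text
t: 8.58
tool_pos: [0.4814, -0.2755, 0.146]
ee_rot: [0.0, 0.998, -0.057, 0.0]
contact_force: [0.0, 0.9, -0.1]
width: 0.037
grasp_force: 0.0
```

Call:
carry_out([
  [[0,0,0,0,0,0,0.4],[0,0,0,0,0,0,0.4],[0,0,0,0,0,0,0.4]],
])

```text
t: 8.83
tool_pos: [0.4815, -0.2765, 0.1459]
ee_rot: [0.0, 0.998, -0.056, 0.0]
contact_force: [-0.0, -1.2, -0.3]
width: 0.0365
grasp_force: 0.0
```

Run:
```python
from h import *
from workcell import snapshot
plan((.4814,-.2766,.088),-.113)
d=snapshot("scene");d2=snapshot("top");im=np.zeros((600,800,3),np.uint8)
im[:500,:400]=crop(d,340,220,80,100,5);im[:360,420:800]=crop(d2,370,180,95,55,4)[:360,:380] if 0 else np.pad(crop(d2,370,175,95,60,4),((0,120),(0,0),(0,0)))
cv2.imwrite("pics/c3.png",im)
```

```text
shift [-0.0002  0.      0.0579] turn [ 0.001 -0.     0.   ] at [ 0.4815 -0.2765  0.1459] t 8.83 q [-0.34  0.68  1.21  1.9  -0.73  1.09 -0.51] F [-0.  -1.2 -0.3] w 0.0365 0.0
```

View pics/c3.png

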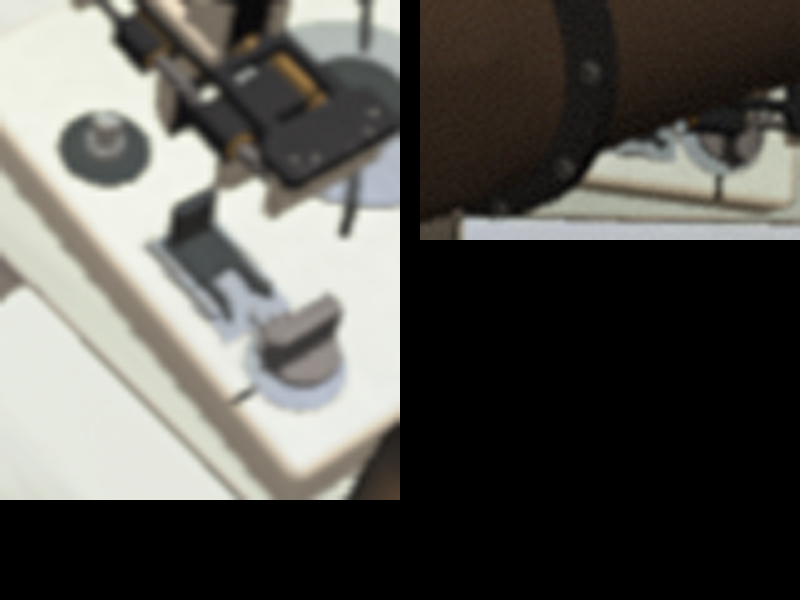

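The scene crop shows the regulator nose pointing at the mark (about (245,395)), the lug facing the lock, and the fingers straddling above the tab at (195,215). Next I'll go down, grip the tab and slide it.

Call:
carry_out([
  [[0,0,0.02,0,0,0,0.4],[0,0,0.02,0,0,0,0.4],[0,0,0.018,0,0,0,0.4],[0,0,0,0,0,0,0.4],[0,0,0,0,0,0,0],[0,0,0,0,0,0,0],[0,0,0,0,0,0,0],[0,0,0,0,0,0,0],[0,0,0,0,0,0,0],[0,0,0,0,0,0,0]],
])

```text
t: 9.77
tool_pos: [0.4818, -0.2771, 0.0886]
ee_rot: [0.001, 0.998, -0.057, 0.001]
contact_force: [-0.7, -2.3, 3.9]
width: 0.0095
grasp_force: 30.0
```

Call:
carry_out([
  [[0,0.007,0,0,0,0,0],[0,0.007,0,0,0,0,0],[0,0.007,0,0,0,0,0],[0,0.007,0,0,0,0,0],[0,0.002,0,0,0,0,0],[0,0,0,0,0,0,0],[0,0,0,0,0,0,0],[0,0,0,0,0,0,0]],
])

```text
t: 10.43
tool_pos: [0.4787, -0.3052, 0.0885]
ee_rot: [-0.001, 0.998, -0.056, 0.001]
contact_force: [-1.4, 3.9, 10.9]
width: 0.0098
grasp_force: 30.0
```

Run:
```python
from h import *
plan((.4814-.0031,-.2766-.0278,.088),-.113)
```

```text
shift [-0.0004 -0.0007  0.0005] turn [-0.002 -0.001  0.   ] at [ 0.4787 -0.3052  0.0885] t 10.43 q [-0.22  0.75  1.11  1.92 -0.81  1.   -0.42] F [-1.4  3.9 10.9] w 0.0098 30.0
```

Call:
carry_out([
  [[0,0.002,0,0,0,0,0],[0,0,0,0,0,0,0],[0,0,0,0,0,0,0]],
])

```text
t: 10.68
tool_pos: [0.4787, -0.3053, 0.0885]
ee_rot: [-0.003, 0.998, -0.056, 0.001]
contact_force: [-1.5, 10.6, 16.3]
width: 0.0096
grasp_force: 30.0
```

The lock hit a hard stop at 28 mm, so it is home. I'll release, raise, turn and go to the loose knob.

Call:
carry_out([
  [[0,-0.002,0,0,0,0,0.4],[0,0,0,0,0,0,0.4],[0,0,0,0,0,0,0.4],[0,0,0,0,0,0,0.4],[0,0,-0.02,0,0,0,0.4],[0,0,-0.03,0,0,0,0.4],[0,0,-0.03,0,0,0,0.4],[0,0,-0.03,0,0,0,0.4],[0,0,-0.03,0,0,0,0.4],[-0.02,0,-0.02,0,0,0,0.4]],
])

```text
t: 11.52
tool_pos: [0.4612, -0.3043, 0.2501]
ee_rot: [0.002, 0.998, -0.055, 0.001]
contact_force: [1.5, 0.4, 0.4]
width: 0.0366
grasp_force: 0.0
```

Call:
carry_out([
  [[-0.02,0,0,0,0,-0.12,0.6],[0,0,0,0,0,-0.12,0.6],[0,0,0,0,0,-0.12,0.6],[0,0,0,0,0,-0.12,0.6],[0,0,0,0,0,-0.12,0.6],[0,0,0,0,0,-0.12,0.6],[0,0,0,0,0,-0.12,0.6],[0,0,0,0,0,-0.12,0.6],[0,0,0,0,0,-0.12,0.6],[0,0,0,0,0,-0.12,0.6]],
])

```text
t: 12.35
tool_pos: [0.438, -0.3016, 0.2477]
ee_rot: [-0.0, 0.855, 0.519, -0.0]
contact_force: [-0.3, -0.2, -1.4]
width: 0.0551
grasp_force: 0.0
```

Call:
carry_out([
  [[0,0,0,0,0,-0.12,0.6],[0,0,0,0,0,-0.12,0.6],[0,0,0,0,0,-0.12,0.6],[0,0,0,0,0,-0.12,0.6],[0,0,0,0,0,0,0.6],[0,0,0,0,0,0,0.6]],
])

```text
t: 12.85
tool_pos: [0.438, -0.3017, 0.2477]
ee_rot: [-0.0, 0.71, 0.704, 0.0]
contact_force: [0.9, -0.3, 0.3]
width: 0.0553
grasp_force: 0.0
```

Run:
```python
from h import *
from workcell import readout
s=readout.observe();print(s["ee_rot"])
plan((.44,.25,.24),1.6)
```

```text
[-2.09918818e-05  7.10105302e-01  7.04095480e-01  1.20057585e-04]
shift [ 0.5517 -0.0027  0.0078] turn [ 0.    -0.    -0.038] at [ 0.438  -0.3017  0.2477] t 12.85 q [-0.12  0.32  0.82  1.82 -0.26  1.12  0.78] F [ 0.9 -0.3  0.3] w 0.0553 0.0
```

Call:
carry_out([
  [[0.0384,0,0,0,0,0,0.6],[0.0384,0,0,0,0,0,0.6],[0.0384,0,0,0,0,0,0.6],[0.0384,0,0,0,0,0,0.6],[0.0384,0,0,0,0,0,0.6],[0.0384,0,0,0,0,0,0.6],[0.0384,0,0,0,0,0,0.6],[0.0384,0,0,0,0,0,0.6],[0.0384,0,0,0,0,0,0.6],[0.0384,0.01,0,0,0,0,0.6]],
])

```text
t: 13.68
tool_pos: [0.4483, 0.0842, 0.2478]
ee_rot: [-0.001, 0.71, 0.704, 0.0]
contact_force: [0.6, -0.9, 1.5]
width: 0.0551
grasp_force: 0.0
```

Call:
carry_out([
  [[0.0384,0.01,0,0,0,0,0.6],[0.0384,0.01,0,0,0,0,0.6],[0.0384,0.01,0,0,0,0,0.6],[0,0,0,0,0,0,0.6],[0,0,0,0,0,0,0.6],[0,0,0,0,0,0,0.6]],
])

```text
t: 14.18
tool_pos: [0.4802, 0.1967, 0.2473]
ee_rot: [0.0, 0.71, 0.705, -0.001]
contact_force: [-0.8, -1.2, 0.8]
width: 0.055
grasp_force: 0.0
```

Run:
```python
from h import *
o,s,d=wsnap("w4"); plan((.479,.263,.1),3.33,s)
p=proj(o,[[.4787,.263,.03]])[0];print(p)
u,v=int(p[0])-40,int(p[1])-40;print(u,v)
cv2.imwrite("pics/c4.png",crop(o,u,v,80,80,7))
```

```text
shift [ 0.0664 -0.0016  0.1472] turn [0.    0.002 1.375] at [0.4802 0.1967 0.2473] t 14.18 q [-0.94  0.26  0.57  1.83 -0.15  1.1  -0.33] F [-0.8 -1.2  0.8] w 0.055 0.0
[324.7385222  116.24482117]
284 76
```

View pics/c4.png

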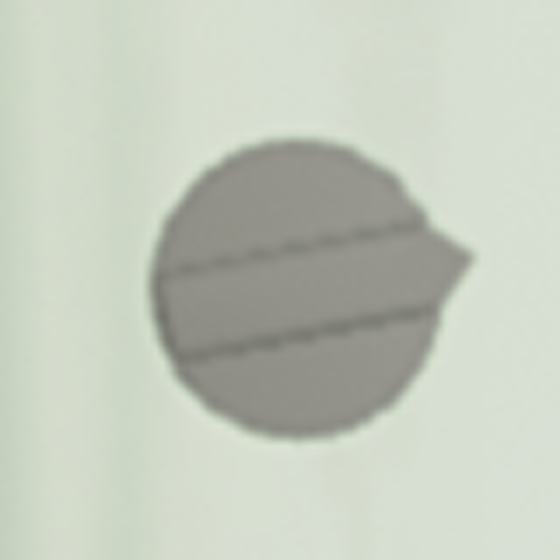

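The crop shows the skirt centred at (299,289), the bar edges (165,272)-(425,222) and (183,360)-(430,308), and the nose tip at (473,258).

Run:
```python
from h import *
o=load("w4")
px=lambda p:(np.array(p,float)+.5)/7-.5+[284,76]
c=ray(o,px([[299,289]]),.02)[0];b=ray(o,px([[165,272],[425,222],[183,360],[430,308]]),.05);n=ray(o,px([[473,258]]),.04)[0]
a=lambda v:np.arctan2(v[1],v[0])
print(c,b[:2].mean(0),b[2:].mean(0),a(b[1]-b[0]),a(b[3]-b[2]),n,a(n-c),np.linalg.norm((n-c)[:2]))
th=(a(b[1]-b[0])+a(b[3]-b[2]))/2; ax=np.array([np.cos(th),np.sin(th)]); print("bar ctr",((b[0]+b[2])/2)[:2]+.022*ax)
# refine shaft circle: collar & D by threshold in w2
w=load("w2"); g=cv2.cvtColor(w["img"],cv2.COLOR_RGB2GRAY)[100:130,308:340]; m=(g>140).astype(np.uint8)
k=max(cv2.findContours(m,0,1)[0],key=cv2.contourArea); e=cv2.fitEllipse(k); print(e, ray(w,np.array(e[0])+[308,100],.085))
```

```text
[0.48046529 0.26226653 0.02      ] [0.47987257 0.26868869 0.05      ] [0.48157017 0.25552513 0.05      ] 0.1764076835446657 0.19526514960516833 [0.50831299 0.26694368 0.04      ] 0.16640149009811334 0.028237735137528513
bar ctr [0.48256127 0.26245652]
((16.065624237060547, 12.791987419128418), (16.082185745239258, 16.72761344909668), 72.74222564697266) [[ 0.49164557 -0.1927238   0.085     ]]
```

Call:
carry_out([
  [[0.033,0,0,0,0,0,0.6],[0.0327,0,0,0,0,-0.1178,0.6],[0,0,0,0,0,-0.1178,0.6],[0,0,0,0,0,-0.1178,0.6],[0,0,0,0,0,-0.1178,0.6],[0,0,0,0,0,-0.1178,0.6],[0,0,0,0,0,-0.1178,0.6],[0,0,0,0,0,-0.1178,0.6],[0,0,0,0,0,-0.1178,0.6],[0,0,0,0,0,-0.1178,0.6]],
])

```text
t: 15.07
tool_pos: [0.4809, 0.2613, 0.2481]
ee_rot: [0.0, 0.254, 0.967, 0.0]
contact_force: [0.9, 0.4, -0.4]
width: 0.0552
grasp_force: 0.0
```

Call:
carry_out([
  [[0,0,0.02,0,0,-0.1178,0.6],[0,0,0.02,0,0,-0.1178,0.6],[0,0,0.02,0,0,-0.1178,0.6],[0,0,0.02,0,0,-0.1178,0.6],[0,0,0.02,0,0,-0.1178,0.6],[0,0,0.02,0,0,-0.1178,0.6],[0,0,0.02,0,0,0,0.6],[0,0,0,0,0,0,0.6],[0,0,0,0,0,0,0.6],[0,0,0,0,0,0,0.6]],
])

```text
t: 15.9
tool_pos: [0.4814, 0.2627, 0.109]
ee_rot: [0.001, -0.095, 0.996, 0.0]
contact_force: [1.0, -0.6, 0.5]
width: 0.0552
grasp_force: 0.0
```

Run:
```python
from h import *
plan((.4803,.2624,.025),3.327)
```

```text
shift [ 0.0012 -0.0001  0.084 ] turn [0.    0.001 0.004] at [0.4814 0.2627 0.109 ] t 15.9 q [-0.7   0.44  0.15  1.91 -0.09  0.8   1.25] F [ 1.  -0.6  0.5] w 0.0552 0.0
```

Call:
carry_out([
  [[0.001,0,0.021,0,0,0.004,0.6],[0,0,0.021,0,0,0,0.6],[0,0,0.021,0,0,0,0.6],[0,0,0.021,0,0,0,0.6],[0,0,0,0,0,0,0.6],[0,0,0,0,0,0,0],[0,0,0,0,0,0,0],[0,0,0,0,0,0,0],[0,0,0,0,0,0,0],[0,0,0,0,0,0,0]],
])

```text
t: 16.73
tool_pos: [0.4802, 0.2635, 0.0248]
ee_rot: [0.001, -0.094, 0.996, 0.0]
contact_force: [-0.1, 0.3, -0.4]
width: 0.0262
grasp_force: 0.0
```

Call:
carry_out([
  [[0,0,0,0,0,0,0],[0,0,0,0,0,0,0],[0,0,0,0,0,0,0],[0,0,0,0,0,0,0],[0,0,0,0,0,0,0]],
])

```text
t: 17.15
tool_pos: [0.4798, 0.2632, 0.024]
ee_rot: [0.0, -0.094, 0.996, 0.0]
contact_force: [-1.5, -0.3, 6.3]
width: 0.0133
grasp_force: 30.0
```

Run:
```python
from h import *
plan((.4803,.2624,.025),3.327)
```

```text
shift [-0.0004 -0.0008 -0.001 ] turn [0.    0.    0.003] at [0.4798 0.2632 0.024 ] t 17.15 q [-0.69  0.56  0.12  1.97 -0.11  0.61  1.27] F [-1.5 -0.3  6.3] w 0.0133 30.0
```

Call:
carry_out([
  [[0,0,-0.02,0,0,0,0],[0,0,-0.036,0,0,0,0],[0,0,-0.036,0,0,0,0],[0,0,-0.036,0,0,0,0],[0,0,-0.036,0,0,0,0],[0,0,0,0,0,0,0],[0.0108,-0.0347,0,0,0,0,0],[0.0108,-0.0347,0,0,0,0,0],[0.0108,-0.0347,0,0,0,0,0],[0.0108,-0.0347,0,0,0,0,0]],
])

```text
t: 17.98
tool_pos: [0.4624, 0.1172, 0.1874]
ee_rot: [-0.0, -0.094, 0.996, -0.0]
contact_force: [0.4, -1.4, -0.7]
width: 0.0134
grasp_force: 30.0
```

Call:
carry_out([
  [[0.0108,-0.0347,0,0,0,0,0],[0.0108,-0.0347,0,0,0,0,0],[0.0015,-0.0347,0,0,0,0,0],[0.0015,-0.0347,0,0,0,0,0],[0.0015,-0.0347,0,0,0,0,0],[0.0015,-0.0347,0,0,0,0,0],[0.0015,-0.0347,0,0,0,0,0],[0.0015,-0.0347,0,0,0,0,0],[0.0015,-0.0347,0,0,0,0,0],[0,0,0,0,0,0,0]],
])

```text
t: 18.82
tool_pos: [0.4896, -0.2019, 0.1877]
ee_rot: [0.0, -0.09, 0.996, -0.002]
contact_force: [0.9, -0.4, -0.4]
width: 0.0138
grasp_force: 30.0
```

Call:
carry_out([
  [[0,0,0,0,0,-0.092,0],[0,0,0,0,0,-0.092,0],[0,0,0,0,0,-0.092,0],[0,0,0,0,0,0,0],[0,0,0,0,0,0,0],[0,0,0,0,0,0,0]],
])

```text
t: 19.32
tool_pos: [0.4899, -0.1939, 0.1875]
ee_rot: [-0.0, -0.229, 0.974, 0.0]
contact_force: [0.2, -0.5, -0.6]
width: 0.0139
grasp_force: 30.0
```

Run:
```python
from h import *
o,s,d=wsnap("w5")
plan((.4903,-.1938,.13),3.606,s)
cv2.imwrite("pics/c5.png",o["img"][:,:,::-1])
from workcell import snapshot
sc=snapshot("scene"); im=np.zeros((500,800,3),np.uint8); im[:400,:400]=crop(o,220,130,200,200,2); im[:480,410:790]=crop(sc,335,205,95,120,4)
cv2.imwrite("pics/c5.png",im)
```

```text
shift [-0.0005 -0.0001  0.0575] turn [ 0.    -0.    -0.003] at [ 0.4899 -0.1939  0.1875] t 19.32 q [ 0.03  0.32  0.32  1.88 -0.12  0.96  2.43] F [ 0.2 -0.5 -0.6] w 0.0139 30.0
```

View pics/c5.png

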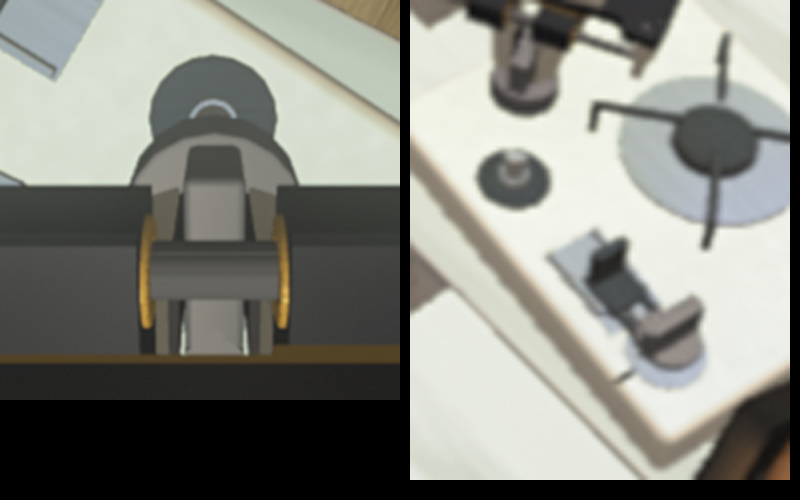

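Lock is home, the regulator is at the mark, and the held knob is centred over the shaft's washer (213,115). Descending.

Call:
carry_out([
  [[-0.0004,0,0.02,0,0,-0.003,0],[0,0,0.02,0,0,0,0],[0,0,0.02,0,0,0,0],[0,0,0.003,0,0,0,0],[0,0,0.003,0,0,0,0],[0,0,0.003,0,0,0,0],[0,0,0.002,0,0,0,0],[0,0,0,0,0,0,0],[0,0,0,0,0,0,0],[0,0,0,0,0,0,0]],
])

```text
t: 20.25
tool_pos: [0.4908, -0.1941, 0.1173]
ee_rot: [0.001, -0.231, 0.973, -0.0]
contact_force: [-0.4, 0.5, -1.1]
width: 0.0137
grasp_force: 30.0
```

Run:
```python
from h import *
plan((.4903,-.1938,.100),3.606)
```

```text
shift [0.0003 0.0005 0.0173] turn [-0.001  0.001  0.003] at [ 0.4908 -0.1941  0.1173] t 20.25 q [ 0.05  0.41  0.29  1.96 -0.16  0.8   2.48] F [-0.4  0.5 -1.1] w 0.0137 30.0
```

Call:
carry_out([
  [[0,0,0.0015,0,0,0,0],[0,0,0.0015,0,0,0,0],[0,0,0.0015,0,0,0,0],[0,0,0.0015,0,0,0,0],[0,0,0,0,0,0,0],[0,0,0,0,0,0,0]],
])

```text
t: 20.75
tool_pos: [0.4902, -0.194, 0.1106]
ee_rot: [-0.0, -0.231, 0.973, 0.0]
contact_force: [-0.4, -0.4, -1.4]
width: 0.0136
grasp_force: 30.0
```

Call:
carry_out([
  [[0,0,0.0015,0,0,0,0],[0,0,0.0015,0,0,0,0],[0,0,0.0015,0,0,0,0],[0,0,0.0015,0,0,0,0],[0,0,0.0015,0,0,0,0],[0,0,0.0015,0,0,0,0],[0,0,0,0,0,0,0],[0,0,0,0,0,0,0]],
])

```text
t: 21.42
tool_pos: [0.4903, -0.1942, 0.1017]
ee_rot: [-0.0, -0.231, 0.973, -0.0]
contact_force: [-1.8, -2.0, 2.5]
width: 0.0139
grasp_force: 30.0
```

Call:
carry_out([
  [[0,0,0.0015,0,0,0,0],[0,0,0.0015,0,0,0,0],[0,0,0,0,0,0,0],[0,0,0,0,0,0,0],[0,0,0,0,0,0,0]],
])

```text
t: 21.83
tool_pos: [0.4903, -0.1942, 0.0988]
ee_rot: [-0.0, -0.231, 0.973, -0.0]
contact_force: [-2.7, -3.8, 3.4]
width: 0.0136
grasp_force: 30.0
```

Call:
carry_out([
  [[0,0,0.0015,0,0,0,0],[0,0,0.0015,0,0,0,0],[0,0,0.0015,0,0,0,0],[0,0,0.0015,0,0,0,0],[0,0,0,0,0,0,0],[0,0,0,0,0,0,0],[0,0,0,0,0,0,0]],
])

```text
t: 22.42
tool_pos: [0.4903, -0.1942, 0.0928]
ee_rot: [0.0, -0.231, 0.973, -0.0]
contact_force: [-3.8, -4.6, 6.8]
width: 0.0139
grasp_force: 30.0
```

Call:
carry_out([
  [[0,0,0.0015,0,0,0,0],[0,0,0.001,0,0,0,0],[0,0,0,0,0,0,0],[0,0,0,0,0,0,0],[0,0,0,0,0,0,0]],
])

```text
t: 22.83
tool_pos: [0.4904, -0.1942, 0.0911]
ee_rot: [0.0, -0.231, 0.973, -0.0]
contact_force: [-6.0, -3.3, 17.0]
width: 0.0139
grasp_force: 30.0
```

Call:
carry_out([
  [[0,0,0,0,0,0,0],[0,0,0,0,0,0,0],[0,0,0,0,0,0,0],[0,0,0,0,0,0,0]],
])

```text
t: 23.17
tool_pos: [0.4903, -0.1942, 0.091]
ee_rot: [0.0, -0.231, 0.973, -0.0]
contact_force: [-6.9, -2.8, 16.1]
width: 0.0138
grasp_force: 30.0
```

Run:
```python
from h import *
from workcell import order,snapshot
sc=snapshot("scene"); cv2.imwrite("pics/c6.png",crop(sc,320,180,120,140,4))
plan((.4903,-.1942,.092),3.606)
```

```text
shift [ 0.      0.0001 -0.001 ] turn [-0.     0.     0.002] at [ 0.4904 -0.1942  0.091 ] t 23.22 q [ 0.07  0.44  0.28  1.98 -0.18  0.74  2.49] F [-6.6 -2.6 16.6] w 0.0138 30.0
```

View pics/c6.png

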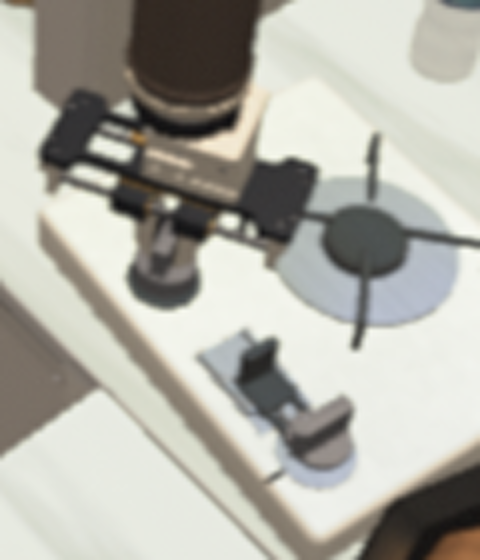

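The picture shows the knob seated low on the washer at (165,280), gripped, with the lock home and the regulator nose at the mark. I'll hand the job in.

```bash
python3 -c "
from workcell import order
print(order.job_done())"
```

```text
the job is handed in; nothing more can be done
None
```

I've handed the job in with the regulator at its mark, the lock home, and the loose knob seated on the D-shaft, gripped at 30 N and pressed to the bottom; the pod and ramekin were not touched on purpose or rechecked, and no verdict came back.

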